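# Register a board carrier in its fixture, latch it and spray it

### The job

Push the circuit-board carrier that lies on the aluminium fixture plate until it sits flush against both steel stops, the far rail and the left stop block, then slide the fixture's hold-down latch fully home over its edge. With the carrier still home and latched, press the nozzle cap of the cleaner spray bottle fully down and let it spring back up. Leave the jar, brush and tweezers around the fixture where they lie.

Things in the scene. Friction and masses are not known exactly. Their poses are not given: they have to be found in the camera images.
- fixture: fixed aluminium plate 190 (x) x 300 (y) x 10 mm, origin centre of underside, on the table; x away from the robot, y left. Steel stops, 15 mm thick, tops 24 mm above the table: far rail, inner face x = +75 mm, y from -105 to +85; left stop block, inner face y = +85 mm, x from -10 to +60. Guide strips 24 mm high beside the latch
- stop_corner (a point): the point where the planes of the two stops' inner faces meet, at plate-top height: (75, 85, 10) mm in the fixture's frame; axes as the fixture's. The carrier's corner belongs here.
- carrier: loose dark grey flat carrier 100 (x) x 150 (y) x 12 mm with a green circuit board on top, about 0.35 kg, lying on the fixture plate (underside 10 mm above the table), too wide to grasp; origin centre of underside; x roughly along the fixture's x. A carrier without a board, off to the left, is not used
- carrier_corner (a point): the carrier's far left lower corner, (50, 75, 0) mm in the carrier's frame
- latch (a joint): sliding hold-down latch: 0 = drawn back (clear of the carrier), 0.030 m = fully home, its tongue reaching 25 mm over the carrier's left edge. It slides along the fixture's -y and stays where it is left (about 2 N to move).
- latch_post (a point): centre of the top of the latch's upright black post, 14 mm in diameter, 40 mm tall, top 72 mm above the table, standing on a steel tongue 26 mm wide, 6 mm thick, top 32 mm above the table, whose tail reaches 25 mm behind the post (+y). Push or pinch the post; it moves with the latch. Axes as the fixture's
- spray_cap (a joint): travel of the sprung nozzle cap: 0 = up, 0.010 m = fully down (about 7 N); springs back by itself
- cap_top (a point): centre of the flat top of the sprung nozzle cap, 34 mm wide, 20 mm tall, 22 mm nozzle stub towards the fixture, top 156 mm above the table when up, on a white bottle 50 mm in diameter fixed to the table beyond the far rail. A twin bottle with a plain screw cap (30 mm wide, top at 142 mm) stands there too; sides vary
- jar: loose amber pump jar with a steel cap, 56 mm in diameter, 78 mm tall, standing between the two bottles; origin at the centre of its underside; leave alone
- brush: loose brush with a green handle lying right of the fixture along x; leave alone
- tweezers: loose steel tweezers, 110 x 12 x 6 mm, lying left of the fixture; leave alone

How it is judged:
By the outcome, as a careful person would: the job done as asked, in the order asked, and still so for the second after the job is handed in, with the robot touching nothing.
It also fails if it takes over 64 s, if anything falls off the work surface, if the arm or the gripper's body presses on something with over 40 N, if the wrist force passes 120 N, or if a joint passes its speed limit or range.

### The arm

A 6-joint arm with a two-finger parallel gripper is mounted at the origin on the work surface. World frame = base frame: x ahead of the robot, y to its left, z up, the work surface at z = 0. Lengths are in m, angles in rad, forces in N, time in s.
With the tool pointing down it reaches from about 0.4 to 0.825 m from the base axis. Payload 7 kg.
Tool frame: the origin (TCP) lies on the centre line of the jaws, within the pads' length; the fingertips stand 22 mm ahead of it and the grasp point (between the pads) lies 3 mm ahead of it; z points along the fingers, y is the line along which they close (so a half turn about z gives the same grasp; the last joint's range is limited). The gripper opens to 88 mm and grips with 3 to 60 N. Pads are 19 mm wide; open, the fingers measure 130 mm over their backs; the gripper's body (78 mm by 193 mm) begins 47 mm behind the grasp point.
Start: joints at [-1.02, 0.359, 0.012, 0, -1.224, -0.288], TCP at [0.175, -0.652, 0.212] pointing down, gripper open.
Joint ranges: [-3.07, 3.07], [-1.43, 2.12], [-1.02, 1.25], [-3.03, 1.67], [-3.05, -0], [-3.03, 3.03]. Speed limits (rad/s): [2.39, 2.39, 3.01, 3.14, 3.14, 3.14].

### API

Orientations are given as [roll, pitch, yaw] about the fixed x, y, z axes, in that order (R = Rz(yaw) Ry(pitch) Rx(roll)).
In Python, from station import arm gives the robot as it stands.
- The arm moves only by the tool arm_command, never from a script. Its argument "series" is one flat list of numbers, 7 for each row, row after row: the turn, a rotation vector about the tool's x, y, z each as a share of 90 degrees, from -1 to 1, then the shift along the tool's x, y, z each as a share of 0.1 m, from -1 to 1, then the opening, from 0 (shut) to 1 (fully open). A call has 1 to 8 rows; each row is the pose to reach, as a shift and turn from the pose commanded when the call began, along the tool's axes at that moment; what a row does not reach only later rows make up. A row lasts 1/8 s, in which the tool goes at most 62.5 mm and 10.7 degrees, less where a joint would pass 70% of its speed; a pose out of reach is approached as far as the arm can. A call with a number of a shift or a turn outside -1 to 1 is refused whole. A call with a gripper value outside its range is refused whole. The fingers move at their own pace and stop on an object; "force" is the grip in N (left out, the last holds). Time passes only in rows, so rows that repeat a pose let the fingers close. It gives the time, the measured TCP pose, the force, the opening and the grip force at its end, in the units of the state.
- arm.get_state(): the state, without advancing time (a new reading comes with each control period).
- arm.grab_frame(name): name is "scene" or "side" or "wrist"; returns the picture (420x560x3 uint8, blue, green, red); there is no depth.
- arm.camera_model(name): a dict with "fovy" (degrees; the focal length in pixels is half the picture's height over the tangent of half this angle, whatever the lens; pixels are square), "cx", "cy" (the principal point, pixels), "pose" (4x4, takes a point from camera to world coordinates). Camera axes: x right, y down, z forward; pixel columns grow to the right and rows downward; lengths in m; the calibration is good to about 2 mm. The wrist camera is an equidistant fisheye: a pixel r from the principal point sees the ray r / f radians off the axis. A picture is of the moment at which its call begins: read the wrist's pose just before it. camera_model takes no time and is no camera call; for the wrist camera it gives the pose at the moment of the call.
- arm.job_done(): hands the job in; it is judged then, once.
The state is a dict: "t": time; "q": joint angles; "qd": joint speeds; "joint_efforts": joint torques, N m; "eef_pos": TCP position; "ee_rot": TCP orientation; "force": force on the tool from outside, world axes, zero at the start; "moment": the same for the moment, N m; "width": finger opening in m; "gripper_force": force on a finger pad.
Only numpy, scipy, OpenCV 4.12 (cv2) and the standard library are available. Lean on these libraries where they do the work, as an engineer would, in place of code of your own. Each camera call takes 0.05 s, during which the arm holds its last target. There are 200 camera calls.

## Working session

There is one attempt and no reset: what is moved stays moved. The work goes in short steps, Python scripts to look and compute and a tool call to move; the robot and the scene stay as the last step left them, time stands still between calls to the robot, and variables do not carry over. Pictures are saved under pics/ and viewed, at most 10 in all, crops included, and the job is handed in when it is done.

Besides the shell and the picture viewer there is one more tool, called after "Request:" as name(argument=value, ...), one argument or row to a line, values as JSON. arm_command: Moves the arm, as the interface text tells. Its arguments: {"type":"object","properties":{"series":{"type":"array"},"force":{"type":"number"}},"required":["series"]}

```bash
ls; mkdir -p pics; cat > h.py <<'E'
import numpy as np, cv2
from station import arm
def f(m): return 210/np.tan(np.radians(m['fovy'])/2)
def ray(m,u,v):
    F=f(m); d=np.array([(u-m['cx'])/F,(v-m['cy'])/F,1.]); return m['pose'][:3,3],m['pose'][:3,:3]@d
def onz(m,u,v,z):
    o,d=ray(m,u,v); return o+d*(z-o[2])/d[2]
def proj(m,p):
    c=np.linalg.inv(m['pose'])@np.append(p,1); return f(m)*c[0]/c[2]+m['cx'],f(m)*c[1]/c[2]+m['cy']
E
python3 - <<'E'
from h import *
for n in ['scene','side']:
    im=arm.grab_frame(n); cv2.imwrite(f'pics/{n}0.png',im)
    m=arm.camera_model(n); m['pose']=np.array(m['pose']); print(n,m['fovy'],m['cx'],m['cy'],m['pose'].round(3).tolist())
print(arm.get_state())
E
```

```text
pics
scene 46.58405440517424 280.2554764106014 209.79345201864786 [[0.544, 0.65, -0.531, 1.131], [0.839, -0.42, 0.345, -0.313], [0.001, -0.633, -0.774, 0.898], [0.0, 0.0, 0.0, 1.0]]
side 54.80937768111066 287.18539164963954 206.6657081517626 [[-0.746, -0.389, 0.541, 0.122], [-0.666, 0.434, -0.607, 0.577], [0.001, -0.813, -0.583, 0.651], [0.0, 0.0, 0.0, 1.0]]
{'t': 0.1, 'q': array([-1.01991432e+00,  3.59326699e-01,  1.11436769e-02, -3.16160054e-04,
       -1.22411414e+00, -2.88116057e-01]), 'qd': array([ 0.00080457, -0.00175271,  0.00192721, -0.00039407, -0.00049042,
       -0.00086676]), 'joint_efforts': array([ 5.67482020e-04, -5.84165812e+01,  2.93747592e+01,  7.01534808e+00,
        1.01693082e-02, -7.68873792e-05]), 'eef_pos': array([ 0.17519262, -0.65138167,  0.21150467]), 'ee_rot': array([ 3.14006922e+00, -1.41523074e-04, -2.87893424e+00]), 'force': array([-0.35916769, -0.35233498,  0.87432006]), 'moment': array([0.0135329 , 0.00115388, 0.06480221]), 'gripper_force': 0.0, 'width': 0.0875988647444249}
```

View pics/scene0.png

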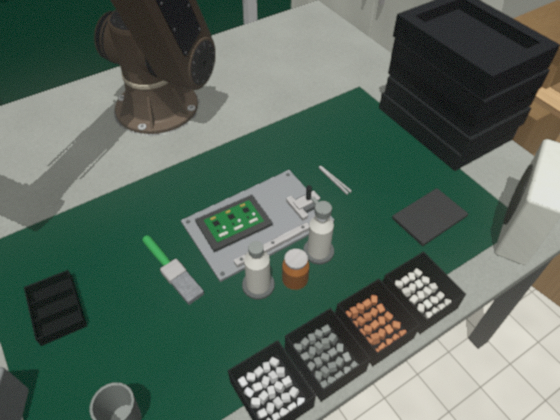

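View pics/side0.png

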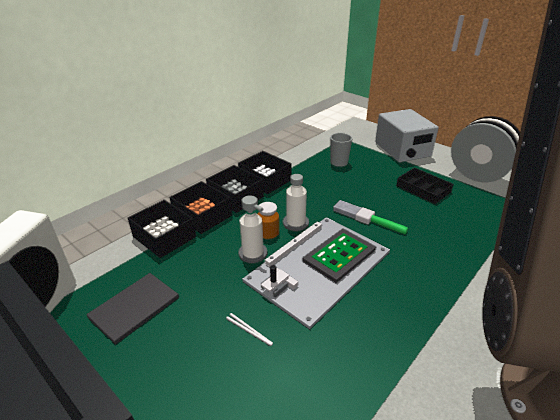

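The scene view shows the fixture at about (183-330, 175-270). The carrier is at (235,222), the latch post at (309,192) and the bottles at (258,270) and (320,232), with the jar between them. The side view shows the same layout. I'll enlarge both.

```bash
python3 - <<'E'
import cv2
a=cv2.imread('pics/scene0.png')[160:310,170:365]; b=cv2.imread('pics/side0.png')[165:335,225:405]
cv2.imwrite('pics/c1.png',cv2.resize(a,None,fx=4,fy=4,interpolation=cv2.INTER_CUBIC))
cv2.imwrite('pics/c2.png',cv2.resize(b,None,fx=3.5,fy=3.5,interpolation=cv2.INTER_CUBIC))
E
```

```text
(no output)
```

View pics/c1.png

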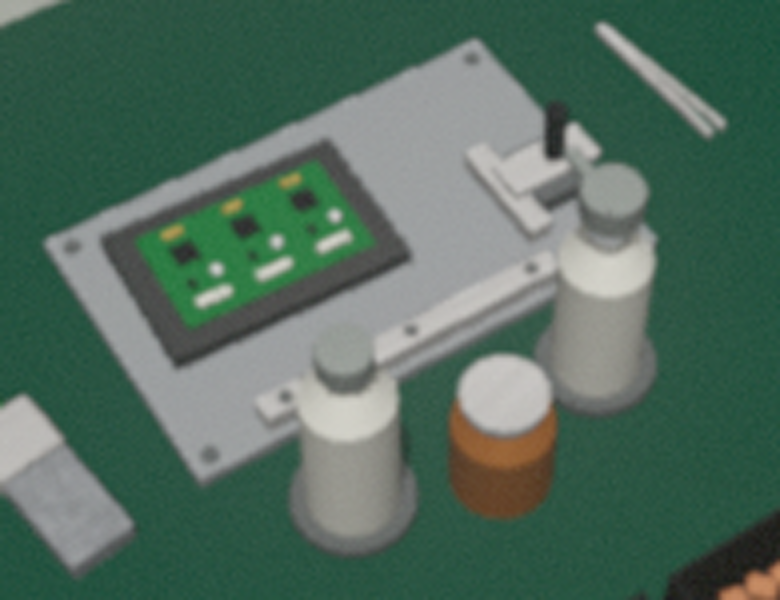

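View pics/c2.png

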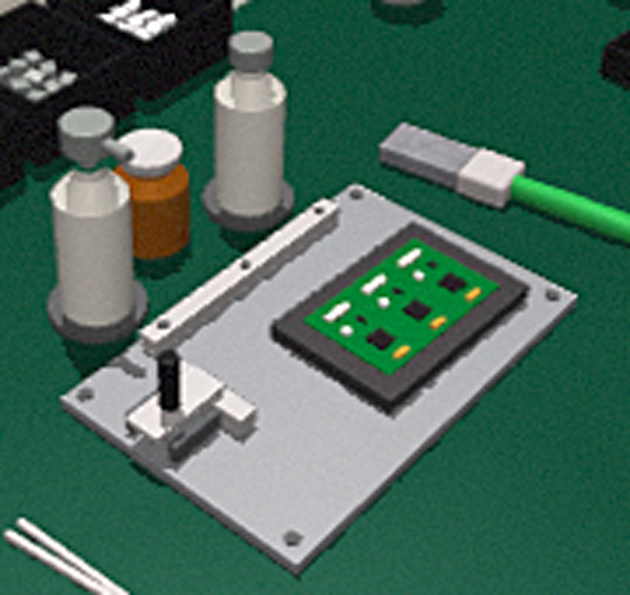

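The left bottle (scene crop (612,200), side crop (85,135)) has the nozzle stub, so it is the spray. The right one is the plain twin. I'll fit the fixture, carrier, post and cap from both views.

```bash
cat >> h.py <<'E'
def cam(n):
    m=arm.camera_model(n); m['pose']=np.array(m['pose']); return m
def fit(model,pts):
    a=np.array(model);b=np.array(pts)[:,:2];ac=a.mean(0);bc=b.mean(0);A=a-ac;B=b-bc
    th=np.arctan2((A[:,0]*B[:,1]-A[:,1]*B[:,0]).sum(),(A*B).sum())
    R=np.array([[np.cos(th),-np.sin(th)],[np.sin(th),np.cos(th)]]);t=bc-R@ac
    return t,th,R,np.linalg.norm(B-A@R.T,axis=1)
def tri(r1,r2):
    (o1,d1),(o2,d2)=r1,r2
    s=np.linalg.lstsq(np.c_[d1,-d2],o2-o1,rcond=None)[0]; p,q=o1+d1*s[0],o2+d2*s[1]; return (p+q)/2,np.linalg.norm(p-q)
E
python3 - <<'E'
from h import *
S,D=cam('scene'),cam('side')
sc=lambda x,y:((x+.5)/4-.5+170,(y+.5)/4-.5+160)
sd=lambda x,y:((x+.5)/3.5-.5+225,(y+.5)/3.5-.5+165)
P=[(-.095,-.15),(-.095,.15),(.095,-.15)]; 
a=[onz(S,*sc(*p),.01) for p in [(44,240),(477,38),(202,474)]]
b=[onz(D,*sd(*p),.01) for p in [(577,293),(299,566),(355,184),(62,400)]]
for n,t in [('S',fit(P,a)),('D',fit(P+[(.095,.15)],b)),('SD',fit(P+P+[(.095,.15)],a+b))]: print(n,t[0].round(4),np.degrees(t[1]).round(2),t[3].round(4))
t,th,R,_=t
C=[(-.05,-.075),(-.05,.075),(.05,.075),(.05,-.075)]
a=[onz(S,*sc(*p),.022) for p in [(103,240),(328,141),(410,252),(177,356)]]
b=[onz(D,*sd(*p),.022) for p in [(527,287),(392,402),(275,322),(412,226)]]
for n,q in [('S',fit(C,a)),('D',fit(C,b)),('SD',fit(C+C,a+b))]: print('car',n,q[0].round(4),np.degrees(q[1]).round(2),q[3].round(4))
c,ch,CR,_=q
print('carrier in fixture',R.T@(c-t),'corner',R.T@(c+CR@[.05,.075]-t))
p,e=tri(ray(S,*sc(556,106)),ray(D,*sd(168,354)));print('post',p,e,R.T@(p[:2]-t))
print(onz(S,*sc(556,106),.072),onz(D,*sd(168,354),.072))
p,e=tri(ray(S,*sc(614,187)),ray(D,*sd(87,122)));print('cap',p,e,R.T@(p[:2]-t), onz(S,*sc(614,187),.156),onz(D,*sd(87,122),.156))
p,e=tri(ray(S,*sc(345,347)),ray(D,*sd(251,41)));print('twin',p,e)
print('jar',onz(S,*sc(505,395),.078))
E
```

```text
S [0.5153 0.024 ] -0.11 [0.0009 0.0011 0.002 ]
D [0.5156 0.0249] 0.22 [0.0015 0.0008 0.0022 0.0002]
SD [0.5154 0.0246] 0.09 [0.001  0.0016 0.0021 0.0019 0.0007 0.0022 0.0006]
car S [ 0.4989 -0.0292] -2.42 [0.0029 0.0029 0.0022 0.0044]
car D [ 0.4958 -0.0255] -2.67 [0.0031 0.0019 0.0045 0.005 ]
car SD [ 0.4974 -0.0273] -2.54 [0.0044 0.0053 0.0036 0.0019 0.0039 0.0011 0.0034 0.0074]
carrier in fixture [-0.01809956 -0.05185131] corner [0.03529244 0.02077303]
post [0.54193492 0.14772207 0.07335216] 0.002207150054277124 [0.02673776 0.12312282]
[0.54018226 0.14769573 0.072     ] [0.54360542 0.14759131 0.072     ]
cap [0.65975836 0.09452252 0.15543846] 0.0005282861218816481 [0.14447741 0.06973808] [0.65993795 0.09401821 0.156     ] [0.65932098 0.09526857 0.156     ]
twin [ 0.66154533 -0.06257725  0.14162351] 0.0005469377310777268
jar [0.69065017 0.01060216 0.078     ]
```

Fixture ≈ (0.515, 0.025), yaw ≈ 0. The carrier is at (0.497, -0.027), yaw -2.5°. The post is at (0.542, 0.148) and the cap at (0.660, 0.0945). I'll align the tool yaw first and move across.

Request:
arm_command(
  series=[0,0,0.08,-0.4,0.4,0,0,0,0,0.167,-0.8,0.8,0,0,0,0,0.167,-1,1,0,0,0,0,0.167,-1,1,0,0],
  force=20,
)

```text
t: 0.6
eef_pos: [0.2468, -0.5278, 0.2127]
ee_rot: [-3.142, 0.0, -3.139]
force: [-0.4, -0.6, -0.5]
width: 0.0531
gripper_force: 0.0
```

```bash
python3 - <<'E'
from h import *
im=cv2.imread('pics/scene0.png');S=cam('scene')
h=cv2.cvtColor(im,cv2.COLOR_BGR2HSV);mk=cv2.inRange(h,(50,180,130),(70,255,255));mk[:,195:]=0
v,u=np.nonzero(mk);print(len(u));
for i in (u.argmin(),u.argmax()): print(u[i],v[i],onz(S,u[i],v[i],.012))
for p in [(162,269),(178,261),(190,301),(203,292)]: print(onz(S,*p,.015))
print(arm.get_state()['eef_pos'],arm.get_state()['ee_rot'])
E
```

```text
0Traceback (most recent call last):
  File "<stdin>", line 5, in <module>
ValueError: attempt to get argmin of an empty sequence
```

Request:
arm_command(
  series=[0,0,0,-0.35,0.5,0,0,0,0,0,-0.7,1,0,0],
)

```text
t: 0.85
eef_pos: [0.3159, -0.4289, 0.2119]
ee_rot: [3.141, -0.001, 3.14]
force: [1.9, -0.7, -0.5]
width: 0.0331
gripper_force: 0.0
```

Request:
arm_command(
  series=[0,0,0,-0.35,0.5,0,0,0,0,0,-0.7,1,0,0],
)

```text
t: 1.1
eef_pos: [0.3865, -0.3283, 0.2123]
ee_rot: [-3.141, -0.0, 3.141]
force: [1.7, -0.8, -0.2]
width: 0.0134
gripper_force: 0.0
```

Request:
arm_command(
  series=[0,0,0,-0.35,0.5,0.4,0,0,0,0,-0.7,1,0.8,0,0,0,0,-0.7,1,0.8,0],
)

```text
t: 1.48
eef_pos: [0.456, -0.2275, 0.1302]
ee_rot: [3.141, -0.003, -3.139]
force: [-0.6, 0.1, 0.8]
width: 0.0005
gripper_force: 0.0
```

```bash
python3 - <<'E'
from h import *
S=cam('scene')
for p in [(148,240),(162,269),(178,261),(190,301),(203,292)]: print(onz(S,*p,.015))
s=arm.get_state();print(s['eef_pos'],s['ee_rot'],s['q'],s['t'])
E
```

```text
[ 0.43763518 -0.21367885  0.015     ]
[ 0.52457654 -0.2189757   0.015     ]
[ 0.52459129 -0.18163662  0.015     ]
[ 0.62583343 -0.20291998  0.015     ]
[ 0.62161663 -0.17124737  0.015     ]
[ 0.45600539 -0.22753202  0.13024279] [ 3.14100381e+00 -2.93071486e-03 -3.13927609e+00] [-7.72519994e-02  1.61251129e-01 -4.60546559e-01 -4.34633884e-04
 -9.51966930e-01 -1.49097597e+00] 1.475
```

Request:
arm_command(
  series=[0,0,0,-0.2,0.45,0.1,0,0,0,0,-0.41,0.9,0.3,0,0,0,0,-0.41,0.9,0.7,0,0,0,0,-0.41,0.9,0.94,0,0,0,0,-0.41,0.9,0.94,0],
)

```text
t: 2.1
eef_pos: [0.4956, -0.1399, 0.0369]
ee_rot: [-3.141, -0.004, 3.141]
force: [0.6, 0.4, 0.5]
width: 0.0003
gripper_force: 0.0
```

```bash
python3 - <<'E'
from h import *
s=arm.get_state();print(s['eef_pos'],s['force'])
im=arm.grab_frame('side')[165:335,225:405];b=arm.grab_frame('scene')[160:310,170:365]
r=lambda i,k:cv2.resize(i,(400,int(400*i.shape[0]/i.shape[1])),interpolation=3)
a,b=r(im,1),r(b,1);h=max(len(a),len(b));o=np.zeros((h,800,3),np.uint8);o[:len(a),:400]=a;o[:len(b),400:]=b
cv2.imwrite('pics/p1.png',o)
E
```

```text
[ 0.49557703 -0.1398926   0.03685473] [0.55132865 0.41330832 0.47890029]
```

View pics/p1.png

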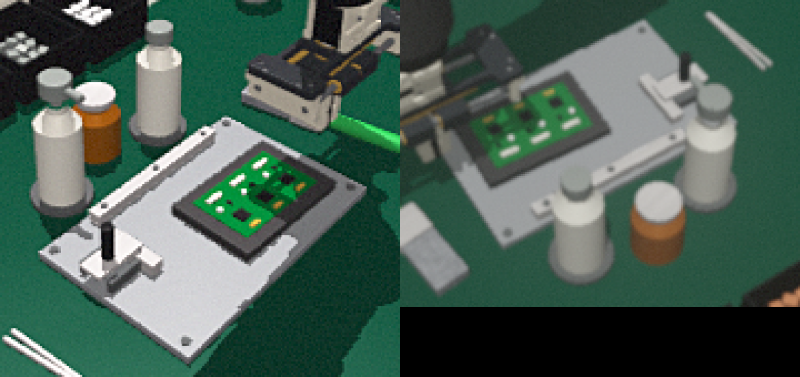

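The gripper is to the right of the carrier, which hasn't moved. Before pushing, I'll check what the cream parts at scene (430,150) and (515,85) of the montage are.

```bash
python3 - <<'E'
from h import *
S=cam('scene')
k=.4875
for p in [(430,155),(517,98),(515,80)]:
    for z in (.014,.05,.085): print(p,z,onz(S,170+(p[0]-400)*k,160+p[1]*k,z).round(3))
for p in [(.4956,-.161,.015),(.4956,-.119,.015),(.535,-.043,.081),(.4956,-.119,.08)]:
    u,v=proj(S,np.array(p));print(p,((u-170)/k+400),(v-160)/k)
E
```

```text
(430, 155) 0.014 [ 0.47  -0.14   0.014]
(430, 155) 0.05 [ 0.497 -0.147  0.05 ]
(430, 155) 0.085 [ 0.523 -0.154  0.085]
(517, 98) 0.014 [ 0.451 -0.02   0.014]
(517, 98) 0.05 [ 0.478 -0.032  0.05 ]
(517, 98) 0.085 [ 0.505 -0.044  0.085]
(515, 80) 0.014 [ 0.426 -0.009  0.014]
(515, 80) 0.05 [ 0.454 -0.022  0.05 ]
(515, 80) 0.085 [ 0.482 -0.034  0.085]
(0.4956, -0.161, 0.015) 422.26912273613533 179.3297413268128
(0.4956, -0.119, 0.015) 457.40950700380614 162.07732806039735
(0.535, -0.043, 0.081) 531.8822261403786 118.52438130430097
(0.4956, -0.119, 0.08) 449.30186904384294 125.2899724854838
```

Request:
arm_command(
  series=[0,0,0,0,0.15,0,0,0,0,0,0,0.25,0,0,0,0,0,0,0.35,0,0,0,0,0,0,0.45,0,0,0,0,0,0,0.55,0,0,0,0,0,0,0.63,0,0,0,0,0,0,0.7,0,0,0,0,0,0,0.7,0,0],
)

```text
t: 3.2
eef_pos: [0.4967, -0.0687, 0.0383]
ee_rot: [-3.142, -0.0, -3.14]
force: [-1.5, 1.2, -0.5]
width: 0.0005
gripper_force: 0.0
```

```bash
cat > car.py <<'E'
from h import *
# carrier pose from green board blob (both views), cast at board height
def board(n,z=.0235):
    im=arm.grab_frame(n); m=cam(n); h=cv2.cvtColor(im,cv2.COLOR_BGR2HSV)
    g=im.astype(int); mk=((g[...,1]>85)&(g[...,1]>g[...,2]*1.6)&(g[...,1]>g[...,0]*1.3)).astype(np.uint8)
    mk=cv2.morphologyEx(mk,cv2.MORPH_CLOSE,np.ones((5,5)))
    c=[x for x in cv2.findContours(mk,0,1)[0] if cv2.contourArea(x)>300]
    for x in c:
        p=np.array([onz(m,*q[0],z)[:2] for q in x],np.float32)
        r=cv2.minAreaRect(p*1000)
        if .4<p[:,0].mean()<.6 and -.12<p[:,1].mean()<.12: print(n,np.round(r[0],1),np.round(r[1],1),round(r[2],2))
if __name__=='__main__':
    board('scene');board('side')
    s=arm.get_state();print(s['t'],s['eef_pos'].round(4),s['force'].round(1))
E
python3 car.py
```

```text
scene [499.1 -29.4] [118.6  72.5] 89.89
side [498.1 -26.3] [119.3  72.6] 88.13
3.3 [ 0.4967 -0.0692  0.0383] [-0.1  0.8 -0.1]
```

```bash
python3 - <<'E'
from h import *
im=arm.grab_frame('side')[165:335,225:405];b=arm.grab_frame('scene')[160:310,170:365]
r=lambda i,k:cv2.resize(i,(400,int(400*i.shape[0]/i.shape[1])),interpolation=3)
a,b=r(im,1),r(b,1);h=max(len(a),len(b));o=np.zeros((h,800,3),np.uint8);o[:len(a),:400]=a;o[:len(b),400:]=b
cv2.imwrite('pics/p2.png',o)
E
```

```text
(no output)
```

View pics/p2.png

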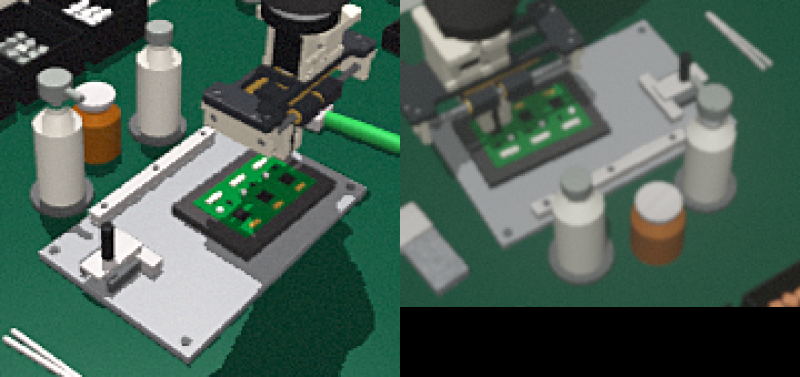

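```bash
python3 - <<'E'
from h import *
S,D=cam('scene'),cam('side')
for a,b in [((495,133),(292,158)),((510,125),(298,158))]:
  print(tri(ray(S,170+(a[0]-400)*.4875,160+a[1]*.4875),ray(D,225+b[0]*.45,165+b[1]*.45)))
for p in [(.4967,-.0687,.016),(.4967,-.0687,.04)]:
  u,v=proj(S,np.array(p));print((u-170)/.4875+400,(v-160)/.4875); u,v=proj(D,np.array(p));print((u-225)/.45,(v-165)/.45)
s=arm.get_state();print(s['eef_pos'],s['force'],s['moment'],s['q'])
w=arm.grab_frame('wrist');cv2.imwrite('pics/w1.png',w)
im=arm.grab_frame('scene')[170:245,180:290];cv2.imwrite('pics/p3.png',cv2.resize(im,None,fx=7,fy=7,interpolation=3))
E
```

```text
(array([ 0.49320749, -0.07588186,  0.03755521]), np.float64(0.01299652493596982))
(array([ 0.48908969, -0.06398293,  0.04432529]), np.float64(0.030987875325307165))
498.66768052014976 142.1338737084367
277.5669290379612 176.93881624829177
496.51179892280265 128.80679736664212
279.63935780951476 159.70583574854402
[ 0.49667484 -0.06933469  0.03834251] [-0.77639736  0.88555149 -0.8390004 ] [-0.0361821  -0.06227707  0.03509038] [ 2.53753995e-01  2.65587889e-01 -5.85817020e-01 -2.38978669e-06
 -7.19442747e-01 -1.82431610e+00]
```

View pics/p3.png

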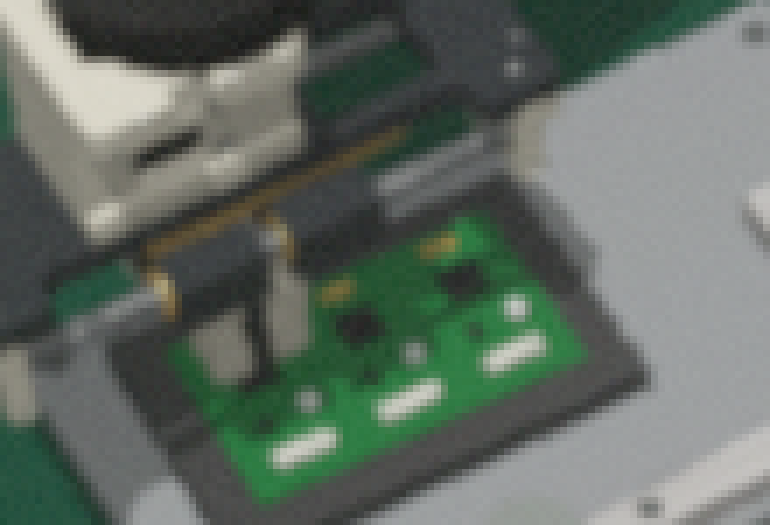

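The fingers are hovering over the board: crop (262,390) puts the tips at z ≈ 0.03, higher than the stated 22 mm offset implies. The carrier has not moved. I'll back out to the right and probe down onto the plate edge gently.

Request:
arm_command(
  series=[0,0,0,0,-0.4,0,0,0,0,0,0,-0.7,0,0,0,0,0,0,-0.7,0,0],
)

```text
t: 3.88
eef_pos: [0.4964, -0.1408, 0.0382]
ee_rot: [-3.142, -0.0, 3.139]
force: [0.2, -0.4, 0.4]
width: 0.0003
gripper_force: 0.0
```

Request:
arm_command(
  series=[0,0,0,0,0,0.02,0,0,0,0,0,0,0.04,0,0,0,0,0,0,0.06,0,0,0,0,0,0,0.06,0],
)

```text
t: 4.38
eef_pos: [0.4967, -0.1388, 0.0322]
ee_rot: [-3.142, -0.0, -3.14]
force: [0.6, -0.1, 0.7]
width: 0.0003
gripper_force: 0.0
```

Request:
arm_command(
  series=[0,0,0,0,0,0.02,0,0,0,0,0,0,0.04,0,0,0,0,0,0,0.04,0],
)

```text
t: 4.75
eef_pos: [0.4966, -0.1392, 0.0282]
ee_rot: [-3.142, -0.0, -3.141]
force: [-0.1, -0.5, 0.4]
width: 0.0006
gripper_force: 0.0
```

Request:
arm_command(
  series=[0,0,0,0,0,0.02,0,0,0,0,0,0,0.03,0,0,0,0,0,0,0.03,0],
)

```text
t: 5.12
eef_pos: [0.4967, -0.1392, 0.0253]
ee_rot: [3.142, -0.0, -3.141]
force: [0.2, -0.7, -0.0]
width: 0.0004
gripper_force: 0.0
```

```bash
python3 - <<'E'
from h import *
s=arm.get_state();print(s['eef_pos'],s['force'])
im=arm.grab_frame('scene')[185:260,165:275];cv2.imwrite('pics/p4.png',cv2.resize(im,None,fx=7,fy=7,interpolation=3))
E
```

```text
[ 0.49666982 -0.13917107  0.02526161] [ 0.21283308 -0.68443194 -0.03768158]
```

View pics/p4.png

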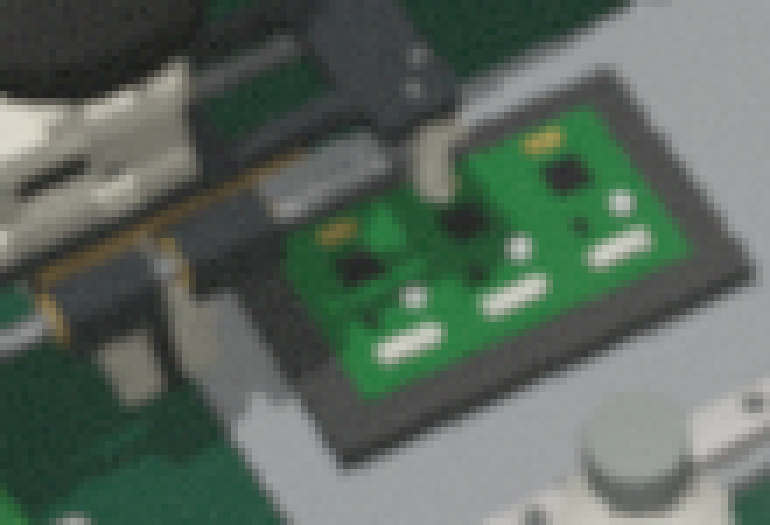

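Tips are at crop (180,380), beside the carrier, and a body end piece hangs at (435,195) over it. I'll check both heights.

```bash
python3 - <<'E'
from h import *
S=cam('scene')
for z in (.0,.01,.02,.03,.04): print(z,[round(v,1) for v in proj(S,np.array((.4967,-.139,z)))])
for x in (.4967,.515,.535):print(x,[(z,np.round(proj(S,np.array((x,-.042,z))),1).tolist()) for z in (.04,.06,.08)])
E
```

```text
0.0 [np.float64(191.1), np.float64(247.2)]
0.01 [np.float64(190.4), np.float64(244.6)]
0.02 [np.float64(189.8), np.float64(242.0)]
0.03 [np.float64(189.1), np.float64(239.4)]
0.04 [np.float64(188.5), np.float64(236.7)]
0.4967 [(0.04, [227.6, 217.7]), (0.06, [226.8, 212.1]), (0.08, [226.1, 206.3])]
0.515 [(0.04, [231.6, 223.1]), (0.06, [230.9, 217.5]), (0.08, [230.2, 211.8])]
0.535 [(0.04, [236.0, 229.1]), (0.06, [235.4, 223.6]), (0.08, [234.7, 217.9])]
```

Request:
arm_command(
  series=[0,0,0,0,0,0.02,0,0,0,0,0,0,0.03,0,0,0,0,0,0,0.03,0],
)

```text
t: 5.55
eef_pos: [0.4967, -0.1391, 0.0223]
ee_rot: [-3.142, -0.0, -3.141]
force: [0.3, -1.1, -0.1]
width: 0.0005
gripper_force: 0.0
```

Request:
arm_command(
  series=[0,0,0,0,0,0.02,0,0,0,0,0,0,0.02,0],
)

```text
t: 5.8
eef_pos: [0.4967, -0.1391, 0.0202]
ee_rot: [3.142, -0.0, -3.141]
force: [-0.1, 0.3, -0.5]
width: 0.0006
gripper_force: 0.0
```

Request:
arm_command(
  series=[0,0,0,0,0,0.02,0,0,0,0,0,0,0.02,0],
)

```text
t: 6.05
eef_pos: [0.4966, -0.1392, 0.0182]
ee_rot: [-3.142, -0.0, -3.141]
force: [-0.2, 0.7, 0.4]
width: 0.0001
gripper_force: 0.0
```

```bash
python3 - <<'E'
from h import *
s=arm.get_state();print(s['eef_pos'],s['force'],s['q'])
im=arm.grab_frame('scene')[205:265,160:240];b=arm.grab_frame('side')[190:250,330:410]
cv2.imwrite('pics/p5.png',np.hstack([cv2.resize(i,(400,300),interpolation=3) for i in (im,b)]))
E
```

```text
[ 0.49658744 -0.13916102  0.01817271] [-0.20160792  0.71985837  0.37965796] [ 1.07815488e-01  3.16050614e-01 -5.73721551e-01 -4.39743434e-05
 -6.81350503e-01 -1.67814471e+00]
```

View pics/p5.png

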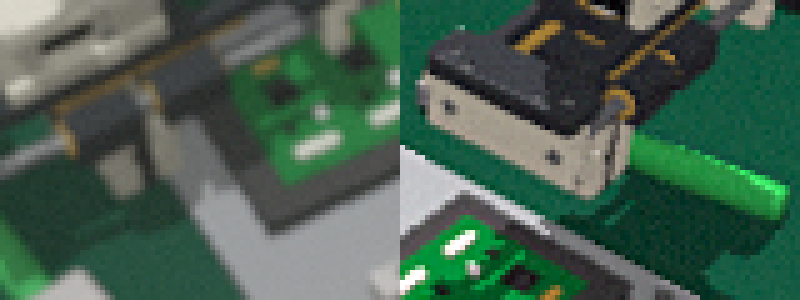

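The tips at (145,195) in the left half sit at z ≈ 0.01, just off the plate's right edge. I'll continue probing, further over the plate.

Request:
arm_command(
  series=[0,0,0,0,0,0.02,0,0,0,0,0,0,0.02,0],
)

```text
t: 6.4
eef_pos: [0.4966, -0.1391, 0.0162]
ee_rot: [-3.142, -0.0, -3.141]
force: [-0.5, -0.5, -0.0]
width: 0.0003
gripper_force: 0.0
```

Request:
arm_command(
  series=[0,0,0,0,0.04,0,0,0,0,0,0,0.08,0,0,0,0,0,0,0.08,0,0],
)

```text
t: 6.78
eef_pos: [0.4968, -0.1308, 0.0164]
ee_rot: [3.142, 0.0, -3.141]
force: [0.4, -1.0, -0.7]
width: 0.0006
gripper_force: 0.0
```

Request:
arm_command(
  series=[0,0,0,0,0.05,0,0,0,0,0,0,0.1,0,0,0,0,0,0,0.15,0,0,0,0,0,0,0.15,0,0],
)

```text
t: 7.28
eef_pos: [0.4968, -0.1157, 0.0164]
ee_rot: [3.142, 0.0, -3.14]
force: [0.7, -0.3, -0.1]
width: 0.0003
gripper_force: 0.0
```

```bash
python3 car.py
```

```text
scene [497.7 -29. ] [118.   72.9] 88.08
side [497.4 -26.3] [119.7  73.1] 87.59
7.375 [ 0.4968 -0.116   0.0164] [-0.7 -0.9 -0.6]
```

Request:
arm_command(
  series=[0,0,0,0,0.05,0,0,0,0,0,0,0.1,0,0,0,0,0,0,0.15,0,0,0,0,0,0,0.15,0,0],
)

```text
t: 7.88
eef_pos: [0.4967, -0.1008, 0.0164]
ee_rot: [3.142, 0.0, -3.141]
force: [-0.1, 0.7, 0.3]
width: 0.0009
gripper_force: 0.0
```

```bash
python3 car.py; python3 - <<'E'
from h import *
import scipy
print(np.array(arm.camera_model('wrist')['pose']).round(3).tolist(),arm.camera_model('wrist')['fovy'])
im=arm.grab_frame('scene')[190:250,165:245];b=arm.grab_frame('side')[195:255,320:400];w=arm.grab_frame('wrist')
o=np.hstack([cv2.resize(i,(400,300),interpolation=3) for i in (im,b)])
w=np.hstack([cv2.resize(w,(400,300)),cv2.resize(w[150:360,150:430],(400,300),interpolation=3)])
cv2.imwrite('pics/p6.png',np.vstack([o,w]))
E
```

```text
scene [498.2 -29. ] [118.   71.6] 88.09
side [497.4 -26.5] [119.5  72.9] 87.59
7.975 [ 0.4968 -0.101   0.0164] [-0.2 -0.1  0. ]
[[0.0, 0.967, 0.254, 0.429], [1.0, -0.0, -0.0, -0.101], [-0.0, 0.254, -0.967, 0.188], [0.0, 0.0, 0.0, 1.0]] 65.70646984690485
```

View pics/p6.png

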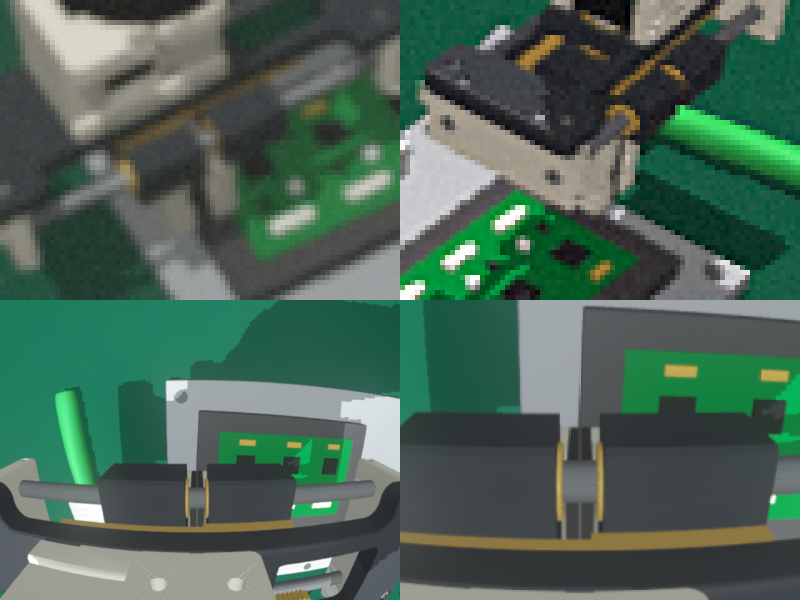

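The carrier has not moved. The fingers (scene part (215,210)) still look above the carrier's edge. I'll check the body's real height numerically against the reported pose.

```bash
python3 - <<'E'
from h import *
S,D=cam('scene'),cam('side')
u,v=360,237
for z in (.03,.045,.06,.075,.09): print(z,onz(D,u,v,z).round(3), 'pred', np.round(proj(D,np.array((.458,-.004,z))),1))
print('carrier right edge mid side px', proj(D,np.array((.497,-.103,.022))), 'scene', proj(S,np.array((.497,-.103,.022))))
for z in (.0,.01,.02,.03,.04): print(z,np.round(proj(S,np.array((.506,-.101,z))),1))
cv2.imwrite('pics/_a.png',arm.grab_frame('side'))
cv2.imwrite('pics/_as.png',arm.grab_frame('scene'))
E
```

```text
0.03 [ 0.486 -0.093  0.03 ] pred [348.3 261.9]
0.045 [ 0.477 -0.077  0.045] pred [348.9 256.8]
0.06 [ 0.469 -0.061  0.06 ] pred [349.5 251.7]
0.075 [ 0.46  -0.045  0.075] pred [350.1 246.5]
0.09 [ 0.451 -0.029  0.09 ] pred [350.8 241.2]
carrier right edge mid side px (np.float64(358.12186938566055), np.float64(235.7429996701427)) scene (np.float64(204.30900682293364), np.float64(234.43462991813868))
0.0 [208.1 242.5]
0.01 [207.6 239.9]
0.02 [207.1 237.3]
0.03 [206.6 234.6]
0.04 [206.  231.9]
```

Request:
arm_command(
  series=[0,0,0,0,0,-0.2,0,0,0,0,0,0,-0.4,0,0,0,0,0,0,-0.4,0],
)

```text
t: 8.6
eef_pos: [0.4978, -0.1011, 0.0577]
ee_rot: [3.141, 0.003, -3.141]
force: [-0.8, 0.1, -1.4]
width: 0.0004
gripper_force: 0.0
```

```bash
python3 - <<'E'
from h import *
S,D=cam('scene'),cam('side')
z0=.0164; s=arm.get_state();z1=s['eef_pos'][2];print(s['eef_pos'],s['force'])
for n,f0,m,box in [('side','_a',D,(195,240,325,375)),('scene','_as',S,(165,225,150,215))]:
    a=cv2.imread(f'pics/{f0}.png');b=arm.grab_frame(n)
    r0,r1,c0,c1=box
    if n=='scene': r0,r1,c0,c1=195,225,165,195
    else: r0,r1,c0,c1=205,238,325,362
    t=a[r0:r1,c0:c1];R=cv2.matchTemplate(b,t,cv2.TM_CCOEFF_NORMED);_,mx,_,l=cv2.minMaxLoc(R)
    print(n,'moved',l[0]-c0,l[1]-r0,mx)
    p=np.array((.48,-.05,.08));print('pred',np.subtract(proj(m,p+[0,0,z1-z0]),proj(m,p)))
print(onz(D,360,237,.06))
E
```

```text
[ 0.49782419 -0.10110647  0.05770361] [-0.78778424  0.11072775 -1.37924226]
side moved -13 181 0.7670562267303467
pred [  1.8377717  -14.76025335]
scene moved -3 -13 0.963485836982727
pred [ -1.85889312 -12.5069431 ]
[ 0.46866867 -0.06105965  0.06      ]
```

The commanded z motion matches the images, but absolute height looks 2-3 cm above what is reported. I'll measure this with the wrist camera against the board of known size.

```bash
cat >> h.py <<'E'
def wonz(m,u,v,z):
    F=f(m);x,y=u-m['cx'],v-m['cy'];r=np.hypot(x,y);t=r/F
    d=np.array([x/r*np.sin(t),y/r*np.sin(t),np.cos(t)]);d=m['pose'][:3,:3]@d;o=m['pose'][:3,3];return o+d*(z-o[2])/d[2]
E
python3 - <<'E'
from h import *
m=cam('wrist');w=arm.grab_frame('wrist');cv2.imwrite('pics/w2.png',w);s=arm.get_state();print(s['eef_pos'],m['pose'][:3,3],m['cx'],m['cy'])
# top edge of carrier (near edge, x low): dark/grey boundary along columns; board near edge
g=w.astype(int)
for u in range(280,480,20):
    col=g[:300,u]; br=col.sum(1)
    i=[v for v in range(100,290) if abs(br[v+2]-br[v-2])>90]
    print(u,[(v,tuple(col[v+3])) for v in i if v-1 not in i][:5])
E
```

```text
[ 0.49627415 -0.10119505  0.05585838] [ 0.42840432 -0.10120143  0.22824522] 275.4245939852865 207.07370732751602
280 [(112, (np.int64(157), np.int64(155), np.int64(145))), (147, (np.int64(82), np.int64(81), np.int64(77))), (238, (np.int64(56), np.int64(55), np.int64(53))), (262, (np.int64(89), np.int64(87), np.int64(84)))]
300 [(113, (np.int64(166), np.int64(163), np.int64(155))), (148, (np.int64(80), np.int64(80), np.int64(76)))]
320 [(113, (np.int64(161), np.int64(159), np.int64(150))), (149, (np.int64(79), np.int64(78), np.int64(75))), (223, (np.int64(106), np.int64(190), np.int64(40))), (228, (np.int64(54), np.int64(53), np.int64(46)))]
340 [(114, (np.int64(165), np.int64(161), np.int64(153))), (150, (np.int64(72), np.int64(72), np.int64(67))), (181, (np.int64(85), np.int64(169), np.int64(194))), (187, (np.int64(67), np.int64(131), np.int64(48)))]
360 [(115, (np.int64(166), np.int64(162), np.int64(155))), (151, (np.int64(83), np.int64(83), np.int64(77)))]
380 [(116, (np.int64(164), np.int64(161), np.int64(154))), (153, (np.int64(73), np.int64(73), np.int64(68))), (184, (np.int64(
[... 303 characters left out ...]
0 [(119, (np.int64(165), np.int64(161), np.int64(153))), (157, (np.int64(79), np.int64(79), np.int64(74))), (168, (np.int64(124), np.int64(125), np.int64(120))), (177, (np.int64(85), np.int64(150), np.int64(47))), (237, (np.int64(58), np.int64(72), np.int64(50)))]
440 [(121, (np.int64(165), np.int64(162), np.int64(154))), (159, (np.int64(83), np.int64(82), np.int64(77))), (187, (np.int64(88), np.int64(168), np.int64(192))), (193, (np.int64(70), np.int64(131), np.int64(40))), (235, (np.int64(192), np.int64(195), np.int64(186)))]
460 [(123, (np.int64(219), np.int64(216), np.int64(209))), (158, (np.int64(163), np.int64(161), np.int64(153))), (280, (np.int64(211), np.int64(207), np.int64(199)))]
```

```bash
python3 - <<'E'
from h import *
m=cam('wrist');w=cv2.imread('pics/w2.png').astype(int).sum(2)
for v in (165,170):
    r=w[v];i=[u for u in range(150,520) if abs(r[u+2]-r[u-2])>70];print(v,[(u,r[u+4]) for u in i if u-1 not in i])
for v in (125,135):
    r=w[v];i=[u for u in range(150,540) if abs(r[u+2]-r[u-2])>70];print(v,[(u,r[u+4]) for u in i if u-1 not in i])
P0=m['pose'].copy()
for dz in (0,.015,.03):
    m['pose']=P0.copy();m['pose'][2,3]+=dz
    print(dz,'plate near edge',wonz(m,300,113,.01).round(4),wonz(m,420,119,.01).round(4),'car near',wonz(m,300,148,.022).round(4),wonz(m,440,159,.022).round(4))
E
```

```text
165 [(194, np.int64(183)), (238, np.int64(490)), (275, np.int64(268)), (461, np.int64(335)), (473, np.int64(521))]
170 [(195, np.int64(186)), (238, np.int64(487)), (275, np.int64(272)), (417, np.int64(370)), (422, np.int64(249)), (461, np.int64(356)), (478, np.int64(659))]
125 [(194, np.int64(186)), (238, np.int64(495)), (458, np.int64(509)), (462, np.int64(372))]
135 [(193, np.int64(185)), (238, np.int64(491)), (248, np.int64(335)), (263, np.int64(494)), (457, np.int64(669)), (529, np.int64(442))]
0 plate near edge [ 0.4209 -0.0849  0.01  ] [0.421  0.0011 0.01  ] car near [ 0.4435 -0.0857  0.022 ] [0.4478 0.0129 0.022 ]
0.015 plate near edge [ 0.4204 -0.0838  0.01  ] [0.4205 0.0082 0.01  ] car near [ 0.4446 -0.0845  0.022 ] [0.4492 0.0212 0.022 ]
0.03 plate near edge [ 0.4199 -0.0827  0.01  ] [0.4199 0.0152 0.01  ] car near [ 0.4457 -0.0834  0.022 ] [0.4507 0.0295 0.022 ]
```

```bash
python3 - <<'E'
from h import *
m=cam('wrist');P0=m['pose'].copy();print(P0[:3,3])
for dz in (-.015,0,.015,.03):
    m['pose']=P0.copy();m['pose'][2,3]+=dz
    print(dz,'plate R',wonz(m,238,130,.01).round(4),'car R',wonz(m,275,167,.022).round(4),'car L',wonz(m,461,167,.022).round(4),wonz(m,473,167,.022).round(4))
E
```

```text
[ 0.42825938 -0.10121595  0.22796357]
-0.015 plate R [ 0.4318 -0.1245  0.01  ] car R [ 0.4537 -0.1015  0.022 ] car L [0.4509 0.0217 0.022 ] [0.4504 0.0319 0.022 ]
0 plate R [ 0.4321 -0.1262  0.01  ] car R [ 0.4557 -0.1015  0.022 ] car L [0.4527 0.0314 0.022 ] [0.4522 0.0424 0.022 ]
0.015 plate R [ 0.4324 -0.1279  0.01  ] car R [ 0.4577 -0.1015  0.022 ] car L [0.4545 0.0411 0.022 ] [0.4539 0.0528 0.022 ]
0.03 plate R [ 0.4326 -0.1296  0.01  ] car R [ 0.4597 -0.1016  0.022 ] car L [0.4562 0.0507 0.022 ] [0.4557 0.0633 0.022 ]
```

The wrist camera confirms the robot's pose is right, so the fingertips must stand shorter of the TCP than stated. I'll find the contact height by probing the plate in the strip in front of the carrier. The fingers will be open, since that is also the start of the square push along +x.

Request:
arm_command(
  series=[0,0,0,0.33,0.37,0,1,0,0,0,0.66,0.73,0,1,0,0,0,0.66,0.73,0.2,1,0,0,0,0.66,0.73,0.35,1,0,0,0,0.66,0.73,0.38,1,0,0,0,0.66,0.73,0.38,1],
)

```text
t: 9.5
eef_pos: [0.4305, -0.0284, 0.0181]
ee_rot: [-3.141, -0.001, -3.141]
force: [0.1, 0.5, -0.3]
width: 0.0545
gripper_force: 0.0
```

Request:
arm_command(
  series=[0,0,0,0,0,0.02,1,0,0,0,0,0,0.03,1,0,0,0,0,0,0.03,1],
)

```text
t: 9.88
eef_pos: [0.4307, -0.0282, 0.0155]
ee_rot: [3.142, 0.0, -3.141]
force: [0.1, 0.2, -0.4]
width: 0.0845
gripper_force: 0.0
```

Request:
arm_command(
  series=[0,0,0,0,0,0.02,1,0,0,0,0,0,0.03,1,0,0,0,0,0,0.03,1],
)

```text
t: 10.25
eef_pos: [0.4306, -0.0282, 0.0123]
ee_rot: [-3.142, -0.0, -3.141]
force: [-0.5, 0.1, 0.6]
width: 0.0877
gripper_force: 0.0
```

Request:
arm_command(
  series=[0,0,0,0,0,0.02,1,0,0,0,0,0,0.02,1],
)

```text
t: 10.5
eef_pos: [0.4306, -0.0282, 0.0102]
ee_rot: [-3.141, -0.0, -3.141]
force: [-0.4, 0.5, 0.4]
width: 0.0874
gripper_force: 0.0
```

```bash
python3 - <<'E'
from h import *
m=cam('wrist');w=arm.grab_frame('wrist');cv2.imwrite('pics/w3.png',w)
a=cv2.imread('pics/w2.png')
s=arm.get_state();print(s['eef_pos'],s['force'],m['pose'].round(4).tolist())
# gripper pads geometry from CAD-free check: TCP in wrist camera
c=np.linalg.inv(m['pose'])@np.append(s['eef_pos'],1);print('tcp in cam',c.round(4))
E
```

```text
[ 0.4306032  -0.02820227  0.01026936] [-0.39992442 -0.29598861 -0.01620293] [[0.0008, 0.9674, 0.2534, 0.3625], [1.0, -0.0007, -0.0004, -0.0282], [-0.0002, 0.2534, -0.9674, 0.1823], [0.0, 0.0, 0.0, 1.0]]
tcp in cam [1.000e-04 2.230e-02 1.836e-01 1.000e+00]
```

Request:
arm_command(
  series=[0,0,0,0,0,0.02,1,0,0,0,0,0,0.03,1,0,0,0,0,0,0.03,1],
)

```text
t: 10.92
eef_pos: [0.4306, -0.0282, 0.0073]
ee_rot: [-3.141, -0.0, -3.141]
force: [0.3, -0.3, 0.8]
width: 0.0875
gripper_force: 0.0
```

Request:
arm_command(
  series=[0,0,0,0,0,0.02,1,0,0,0,0,0,0.03,1,0,0,0,0,0,0.03,1],
)

```text
t: 11.3
eef_pos: [0.4306, -0.0282, 0.0042]
ee_rot: [-3.142, -0.0, -3.141]
force: [0.7, -0.6, -0.0]
width: 0.0874
gripper_force: 0.0
```

Request:
arm_command(
  series=[0,0,0,-0.04,0,0,1,0,0,0,-0.08,0,0,1,0,0,0,-0.12,0,0,1,0,0,0,-0.12,0,0,1],
)

```text
t: 11.8
eef_pos: [0.4429, -0.0283, 0.0042]
ee_rot: [-3.141, -0.0, -3.141]
force: [0.1, -1.5, 0.1]
width: 0.0875
gripper_force: 0.5
```

```bash
python3 car.py
```

```text
scene [502.4 -27.4] [ 73.5 117.9] 0.11
11.9 [ 0.4429 -0.0282  0.0043] [-0.9  0.8 -0.1]
```

The carrier is now being pushed, and has been squared to about 0.1°. I'll back off slightly and find the plate contact below.

Request:
arm_command(
  series=[0,0,0,0.03,0,0,1,0,0,0,0.03,0,0.02,1,0,0,0,0.03,0,0.04,1,0,0,0,0.03,0,0.04,1],
)

```text
t: 12.4
eef_pos: [0.4397, -0.0281, 0.0002]
ee_rot: [-3.142, -0.0, -3.141]
force: [0.4, -0.7, 0.2]
width: 0.0874
gripper_force: 0.0
```

Request:
arm_command(
  series=[0,0,0,0,0,0.02,1,0,0,0,0,0,0.03,1,0,0,0,0,0,0.03,1],
)

```text
t: 12.78
eef_pos: [0.4396, -0.0282, -0.0027]
ee_rot: [-3.142, -0.0, -3.141]
force: [0.4, 0.1, 0.8]
width: 0.0875
gripper_force: 0.0
```

Request:
arm_command(
  series=[0,0,0,-0.06,0,0,1,0,0,0,-0.12,0,0,1,0,0,0,-0.18,0,0,1,0,0,0,-0.24,0,0,1,0,0,0,-0.3,0,0,1,0,0,0,-0.3,0,0,1],
)

```text
t: 13.52
eef_pos: [0.4709, -0.0279, -0.0026]
ee_rot: [3.141, 0.001, -3.141]
force: [0.6, 0.5, 0.5]
width: 0.0877
gripper_force: 0.0
```

```bash
python3 car.py
```

```text
scene [531.4 -27.1] [ 73.5 118.1] 0.14
13.625 [ 0.4704 -0.028  -0.0025] [ 0.8  0.2 -0.2]
```

Request:
arm_command(
  series=[0,0,0,0.1,0,0,0,0,0,0,0.1,0,-0.3,0,0,0,0,0.1,-0.4,-0.5,0,0,0,0,0,-0.8,-0.5,0,0,0,0,-0.3,-1,-0.5,0],
)

```text
t: 14.25
eef_pos: [0.4985, -0.1294, 0.0481]
ee_rot: [3.141, 0.001, 3.141]
force: [1.6, 0.4, 0.6]
width: 0.0433
gripper_force: 0.0
```

Request:
arm_command(
  series=[0,0,0,-0.3,-0.06,0,0,0,0,0,-0.3,-0.06,0,0,0,0,0,-0.3,-0.06,0.3,0,0,0,0,-0.3,-0.06,0.5,0,0,0,0,-0.3,-0.06,0.5,0],
)

```text
t: 14.88
eef_pos: [0.5283, -0.1335, -0.0032]
ee_rot: [3.141, -0.001, -3.141]
force: [-1.4, 0.5, 1.0]
width: 0.0009
gripper_force: 0.0
```

Request:
arm_command(
  series=[0,0,0,0,0.1,0,0,0,0,0,0,0.2,0,0,0,0,0,0,0.3,0,0,0,0,0,0,0.4,0,0,0,0,0,0,0.5,0,0,0,0,0,0,0.58,0,0,0,0,0,0,0.65,0,0,0,0,0,0,0.65,0,0],
)

```text
t: 15.88
eef_pos: [0.5297, -0.0684, -0.0028]
ee_rot: [3.141, 0.0, -3.141]
force: [-1.2, -0.3, 0.0]
width: -0.0001
gripper_force: 0.0
```

```bash
python3 car.py
```

```text
scene [531.8  21.2] [118.2  72.7] 89.31
side [532.4  24.4] [ 73.4 117.4] 0.27
15.975 [ 0.5296 -0.0688 -0.0028] [ 0.4 -0.5 -0.5]
```

Request:
arm_command(
  series=[0,0,0,0,0.03,0,0,0,0,0,0,0.06,0,0,0,0,0,0,0.08,0,0,0,0,0,0,0.1,0,0,0,0,0,0,0.1,0,0],
)

```text
t: 16.6
eef_pos: [0.5298, -0.0589, -0.0026]
ee_rot: [3.141, 0.0, -3.141]
force: [0.2, -0.4, -0.8]
width: 0.0004
gripper_force: 0.0
```

```bash
python3 car.py
```

```text
scene [532.4  30.1] [ 72.7 118.2] 0.08
side [532.8  33.6] [ 73. 118.] 0.65
16.7 [ 0.5299 -0.0589 -0.0025] [0.3 0.6 0. ]
```

Request:
arm_command(
  series=[0,0,0,0,0.01,0,0,0,0,0,0,0.02,0,0,0,0,0,0,0.03,0,0,0,0,0,0,0.03,0,0],
)

```text
t: 17.2
eef_pos: [0.5296, -0.0565, -0.0025]
ee_rot: [-3.141, -0.0, -3.141]
force: [0.7, -4.7, 0.7]
width: 0.0002
gripper_force: 2.4
```

Request:
arm_command(
  series=[0,0,0,0,0.01,0,0,0,0,0,0,0.01,0,0],
)

```text
t: 17.45
eef_pos: [0.5295, -0.0564, -0.0025]
ee_rot: [-3.14, -0.001, -3.141]
force: [0.8, -11.4, 1.1]
width: 0.0005
gripper_force: 5.6
```

Request:
arm_command(
  series=[0,0,0,0,0.01,0,0,0,0,0,0,0.01,0,0],
)

```text
t: 17.7
eef_pos: [0.5293, -0.0563, -0.0025]
ee_rot: [-3.139, -0.001, -3.141]
force: [2.0, -17.3, 1.4]
width: 0.0004
gripper_force: 8.7
```

Request:
arm_command(
  series=[0,0,0,0,-0.1,0,0,0,0,0,0,-0.1,-0.4,0,0,0,0,0.3,0.2,-0.5,0.3,0,0,0,0.63,0.6,-0.5,1,0,0,0,0.65,0.92,-0.5,1,0,0,0,0.65,0.92,-0.5,1],
)

```text
t: 18.45
eef_pos: [0.4649, 0.0399, 0.0478]
ee_rot: [3.14, 0.001, -3.138]
force: [0.3, -0.3, -0.6]
width: 0.035
gripper_force: 0.0
```

Request:
arm_command(
  series=[0,0,0,0,0,0,1,0,0,0,0,0,0.25,1,0,0,0,0,0,0.45,1,0,0,0,0,0,0.5,1,0,0,0,0,0,0.5,1],
)

```text
t: 19.08
eef_pos: [0.4647, 0.0372, -0.0027]
ee_rot: [-3.141, -0.001, 3.141]
force: [0.8, 0.1, 0.4]
width: 0.0839
gripper_force: 0.0
```

```bash
python3 car.py
```

```text
scene [532.   32.2] [118.1  72.9] 89.53
19.175 [ 0.4651  0.0378 -0.0022] [ 0.2 -0.1  0.9]
```

Request:
arm_command(
  series=[0,0,0,-0.04,0,0,1,0,0,0,-0.08,0,0,1,0,0,0,-0.12,0,0,1,0,0,0,-0.14,0,0,1,0,0,0,-0.15,0,0,1,0,0,0,-0.15,0,0,1],
)

```text
t: 19.92
eef_pos: [0.4795, 0.0377, -0.0027]
ee_rot: [-3.141, -0.0, -3.141]
force: [-2.4, -0.9, 2.0]
width: 0.0877
gripper_force: 1.4
```

Request:
arm_command(
  series=[0,0,0,-0.01,0,0,1,0,0,0,-0.02,0,0,1,0,0,0,-0.02,0,0,1],
)

```text
t: 20.3
eef_pos: [0.4813, 0.0377, -0.0028]
ee_rot: [-3.141, -0.001, -3.141]
force: [-5.2, -0.2, 2.9]
width: 0.0876
gripper_force: 2.4
```

Request:
arm_command(
  series=[0,0,0,-0.01,0,0,1,0,0,0,-0.01,0,0,1],
)

```text
t: 20.55
eef_pos: [0.4813, 0.0376, -0.0028]
ee_rot: [-3.141, -0.002, -3.141]
force: [-8.5, 2.5, 5.8]
width: 0.0875
gripper_force: 4.5
```

Request:
arm_command(
  series=[0,0,0,-0.01,0,0,1,0,0,0,-0.01,0,0,1],
)

```text
t: 20.8
eef_pos: [0.4813, 0.0375, -0.0029]
ee_rot: [-3.141, -0.004, 3.142]
force: [-13.0, 4.3, 8.7]
width: 0.0878
gripper_force: 6.3
```

Request:
arm_command(
  series=[0,0,0,0.06,0,0,1,0,0,0,0.12,0,0,1,0,0,0,0.12,0,-0.4,1,0,0,0,0.12,-0.4,-0.5,0.5,0,0,0,-0.3,-0.9,-0.5,0,0,0,0,-0.4,-0.9,-0.5,0],
)

```text
t: 21.55
eef_pos: [0.5261, -0.0545, 0.0479]
ee_rot: [3.141, 0.003, 3.139]
force: [-0.7, -0.3, -0.5]
width: 0.0631
gripper_force: 0.0
```

```bash
python3 car.py
```

```text
scene [542.1  32.5] [ 72.3 119. ] 1.08
side [542.1  34.8] [ 72.6 119.3] 0.49
21.65 [ 0.525  -0.0527  0.0472] [ 0.5  0.7 -0.5]
```

Request:
arm_command(
  series=[0,0,0,-0.16,-0.15,0,0,0,0,0,-0.16,-0.15,0,0,0,0,0,-0.16,-0.15,0,0,0,0,0,-0.16,-0.15,0,0,0,0,0,-0.16,-0.15,0.3,0,0,0,0,-0.16,-0.15,0.5,0,0,0,0,-0.16,-0.15,0.5,0],
)

```text
t: 22.52
eef_pos: [0.5393, -0.0667, -0.0029]
ee_rot: [-3.141, -0.001, -3.14]
force: [0.1, 1.2, -0.8]
width: 0.0003
gripper_force: 0.0
```

Request:
arm_command(
  series=[0,0,0,0,0.04,0,0,0,0,0,0,0.08,0,0,0,0,0,0,0.1,0,0,0,0,0,0,0.11,0,0,0,0,0,0,0.11,0,0],
)

```text
t: 23.15
eef_pos: [0.5396, -0.0565, -0.0025]
ee_rot: [-3.141, -0.0, -3.141]
force: [-0.7, -3.7, 1.9]
width: 0.0005
gripper_force: 2.0
```

Request:
arm_command(
  series=[0,0,0,0,0.01,0,0,0,0,0,0,0.015,0,0,0,0,0,0,0.015,0,0],
)

```text
t: 23.52
eef_pos: [0.5393, -0.0564, -0.0025]
ee_rot: [-3.14, -0.001, -3.141]
force: [1.2, -13.1, 1.8]
width: 0.0006
gripper_force: 6.6
```

Request:
arm_command(
  series=[0,0,0,0,-0.06,0,0,0,0,0,0,-0.12,0,0,0,0,0,0,-0.12,-0.5,0,0,0,0,0,0.2,-0.9,0,0,0,0,0,0.7,-0.9,0,0,0,0,0,1,-0.9,0],
)

```text
t: 24.28
eef_pos: [0.54, 0.0473, 0.0883]
ee_rot: [3.14, 0.002, -3.141]
force: [-0.1, 0.6, 0.3]
width: 0.0001
gripper_force: 0.0
```

```bash
python3 car.py
```

```text
scene [542.1  32.2] [118.7  71.4] 89.14
side [541.2  34.9] [119.3  73.4] 89.59
side [ 511.7 -117.2] [551.6 782.1] 0.03
24.375 [0.5401 0.048  0.0877] [-0.1  0.4 -0.4]
```

I'll do one last square re-touch along x before latching.

Request:
arm_command(
  series=[0,0,0,0.4,-0.1,0,1,0,0,0,0.71,-0.12,0,1,0,0,0,0.71,-0.12,0,1,0,0,0,0.71,-0.12,0.3,1,0,0,0,0.71,-0.12,0.7,1,0,0,0,0.71,-0.12,0.9,1,0,0,0,0.71,-0.12,0.9,1],
)

```text
t: 25.25
eef_pos: [0.4693, 0.0331, -0.0032]
ee_rot: [-3.141, -0.001, -3.141]
force: [-0.5, 0.5, 0.5]
width: 0.0644
gripper_force: 0.0
```

Request:
arm_command(
  series=[0,0,0,-0.06,0,0,1,0,0,0,-0.11,0,0,1,0,0,0,-0.13,0,0,1,0,0,0,-0.13,0,0,1],
)

```text
t: 25.75
eef_pos: [0.4813, 0.0331, -0.0029]
ee_rot: [-3.141, -0.001, 3.142]
force: [-1.3, 0.4, -1.9]
width: 0.0876
gripper_force: 0.8
```

Request:
arm_command(
  series=[0,0,0,-0.01,0,0,1,0,0,0,-0.02,0,0,1,0,0,0,-0.02,0,0,1],
)

```text
t: 26.12
eef_pos: [0.4813, 0.0329, -0.003]
ee_rot: [-3.141, -0.004, 3.141]
force: [-7.9, 3.4, 5.7]
width: 0.0875
gripper_force: 4.8
```

Request:
arm_command(
  series=[0,0,0,0.08,0,0,1,0,0,0,0.14,0,0,1,0,0,0,0.14,0,-0.6,0.5,0,0,0,0.14,0.3,-1,0,0,0,0,0.14,0.9,-1,0,0,0,0,-0.3,1,-1,0],
)

```text
t: 26.88
eef_pos: [0.5132, 0.1377, 0.0993]
ee_rot: [3.139, 0.003, -3.135]
force: [0.3, 0.7, 0.6]
width: 0.0533
gripper_force: 0.0
```

Request:
arm_command(
  series=[0,0,0,-0.15,0.4,0,0,0,0,0,-0.28,0.56,0,0,0,0,0,-0.28,0.56,0.1,0,0,0,0,-0.28,0.56,0.4,0,0,0,0,-0.28,0.56,0.68,0,0,0,0,-0.28,0.56,0.68,0],
)

```text
t: 27.62
eef_pos: [0.5395, 0.1876, 0.0273]
ee_rot: [-3.139, -0.004, 3.141]
force: [0.3, -0.1, 0.7]
width: 0.0009
gripper_force: 0.0
```

```bash
python3 car.py|tail -1; python3 - <<'E'
from h import *
# post: darkest blob near expected projection
for n in ('scene','side'):
    im=arm.grab_frame(n);m=cam(n)
    for y in (.1477,.1177):
        u,v=proj(m,np.array((.5415,y,.060)));u,v=int(round(u)),int(round(v));print(n,y,(u,v),im[v-1:v+2,u-1:u+2].mean((0,1)).round())
E
```

```text
27.725 [0.5416 0.189  0.0298] [-0.1  0.8 -0.1]
scene 0.1477 (309, 190) [42. 45. 42.]
scene 0.1177 (298, 195) [107. 109. 106.]
side 0.1477 (273, 271) [24. 24. 24.]
side 0.1177 (283, 263) [ 54. 111.  20.]
```

Request:
arm_command(
  series=[0,0,0,0,-0.08,0,0,0,0,0,0,-0.14,0,0,0,0,0,0,-0.2,0,0,0,0,0,0,-0.26,0,0,0,0,0,0,-0.32,0,0,0,0,0,0,-0.38,0,0,0,0,0,0,-0.4,0,0],
)

```text
t: 28.7
eef_pos: [0.5418, 0.149, 0.0294]
ee_rot: [3.142, 0.0, -3.141]
force: [-0.4, 1.7, 2.6]
width: 0.0002
gripper_force: 1.0
```

```bash
python3 car.py; python3 - <<'E'
from h import *
for n in ('scene','side'):
    im=arm.grab_frame(n).astype(int).sum(2);m=cam(n)
    print(n,[(y,int(im[tuple(np.round(proj(m,np.array((.5415,y/1000,.062)))).astype(int)[::-1])])) for y in range(104,162,4)])
E
```

```text
scene [541.7  32.3] [118.7  72.1] 89.14
side [541.5  34.4] [ 73.6 118.4] 0.1
side [533.7 -96.1] [596.  824.1] 0.04
28.8 [0.5416 0.149  0.0293] [-0.2 -0.   0.3]
scene [(104, 332), (108, 326), (112, 293), (116, 195), (120, 132), (124, 122), (128, 163), (132, 239), (136, 327), (140, 309), (144, 216), (148, 182), (152, 152), (156, 230), (160, 224)]
side [(104, 730), (108, 700), (112, 149), (116, 119), (120, 72), (124, 110), (128, 150), (132, 144), (136, 92), (140, 99), (144, 56), (148, 463), (152, 455), (156, 493), (160, 444)]
```

Request:
arm_command(
  series=[0,0,0,0,-0.02,0,0,0,0,0,0,-0.04,0,0,0,0,0,0,-0.05,0,0,0,0,0,0,-0.05,0,0],
)

```text
t: 29.4
eef_pos: [0.5415, 0.1442, 0.0293]
ee_rot: [-3.141, -0.0, -3.141]
force: [-0.4, 0.9, -0.8]
width: 0.0003
gripper_force: 0.5
```

Request:
arm_command(
  series=[0,0,0,0,-0.01,0,0,0,0,0,0,-0.02,0,0,0,0,0,0,-0.02,0,0],
)

```text
t: 29.78
eef_pos: [0.5417, 0.1435, 0.0294]
ee_rot: [3.14, 0.001, -3.141]
force: [-1.0, 7.3, -1.1]
width: 0.0003
gripper_force: 3.5
```

Force is rising at y ≈ 0.1435, about where the end of travel is expected. I'll press a little more to confirm.

Request:
arm_command(
  series=[0,0,0,0,-0.02,0,0,0,0,0,0,-0.02,0,0],
)

```text
t: 30.02
eef_pos: [0.5419, 0.1432, 0.0294]
ee_rot: [3.138, 0.001, -3.141]
force: [-4.5, 14.3, -2.4]
width: 0.0005
gripper_force: 7.4
```

Request:
arm_command(
  series=[0,0,0,0,0.08,0,0,0,0,0,0,0.16,0,0,0,0,0,0,0.16,-0.5,0,0,0,0,0,0.16,-1,0],
)

```text
t: 30.52
eef_pos: [0.5411, 0.1559, 0.13]
ee_rot: [-3.14, -0.002, -3.141]
force: [1.0, 0.2, -0.1]
width: 0.0003
gripper_force: 0.0
```

```bash
python3 car.py; python3 - <<'E'
from h import *
for n in ('scene','side'):
    im=arm.grab_frame(n).astype(int).sum(2);m=cam(n)
    print(n,[(y,int(im[tuple(np.round(proj(m,np.array((.5415,y/1000,.062)))).astype(int)[::-1])])) for y in range(104,136,2)])
E
```

```text
scene [541.7  32.3] [118.6  72.2] 89.34
side [541.3  34.8] [119.2  73.2] 89.59
side [533.1 -97. ] [594.8 822.6] 0.04
30.625 [0.5448 0.1578 0.1351] [-0.3  1.  -0.5]
scene [(104, 334), (106, 286), (108, 286), (110, 216), (112, 138), (114, 131), (116, 131), (118, 145), (120, 148), (122, 190), (124, 190), (126, 319), (128, 410), (130, 410), (132, 361), (134, 368)]
side [(104, 765), (106, 749), (108, 675), (110, 675), (112, 212), (114, 96), (116, 39), (118, 76), (120, 60), (122, 78), (124, 83), (126, 83), (128, 58), (130, 256), (132, 259), (134, 282)]
```

The latch is home, with the post at y ≈ 0.117. Next is the cap: I'll approach high and descend with force sensing.

Request:
arm_command(
  series=[0,0,0,0,-0.05,-0.4,0,0,0,0,-0.1,-0.2,-0.75,0,0,0,0,-0.6,-0.5,-0.75,0,0,0,0,-1,-0.65,-0.75,0,0,0,0,-1,-0.65,-0.75,0],
)

```text
t: 31.35
eef_pos: [0.6426, 0.0897, 0.2011]
ee_rot: [-3.14, -0.004, 3.139]
force: [-1.1, 1.0, -0.9]
width: 0.0007
gripper_force: 0.0
```

Request:
arm_command(
  series=[0,0,0,-0.18,0,0,0,0,0,0,-0.18,0,0,0,0,0,0,-0.18,0,0,0],
)

```text
t: 31.72
eef_pos: [0.6586, 0.0915, 0.2034]
ee_rot: [-3.141, -0.002, -3.141]
force: [-0.4, 0.1, 0.1]
width: 0.0007
gripper_force: 0.0
```

Request:
arm_command(
  series=[0,0,0,-0.01,0.03,0.1,0,0,0,0,-0.01,0.03,0.2,0,0,0,0,-0.01,0.03,0.3,0,0,0,0,-0.01,0.03,0.3,0],
)

```text
t: 32.22
eef_pos: [0.6598, 0.0943, 0.173]
ee_rot: [-3.141, -0.002, -3.141]
force: [-0.4, -0.8, -0.3]
width: 0.0002
gripper_force: 0.0
```

Request:
arm_command(
  series=[0,0,0,0,0,0.08,0,0,0,0,0,0,0.16,0,0,0,0,0,0,0.24,0,0,0,0,0,0,0.24,0],
)

```text
t: 32.72
eef_pos: [0.6601, 0.0943, 0.1493]
ee_rot: [-3.141, -0.001, -3.141]
force: [-1.0, -0.4, -0.3]
width: 0.0002
gripper_force: 0.0
```

Request:
arm_command(
  series=[0,0,0,0,0,0.03,0,0,0,0,0,0,0.06,0,0,0,0,0,0,0.09,0,0,0,0,0,0,0.09,0],
)

```text
t: 33.22
eef_pos: [0.6607, 0.0945, 0.1415]
ee_rot: [-3.142, 0.0, -3.141]
force: [-0.3, 0.2, 1.4]
width: 0.0006
gripper_force: 1.1
```

Request:
arm_command(
  series=[0,0,0,0,0,0.03,0,0,0,0,0,0,0.05,0,0,0,0,0,0,0.05,0],
)

```text
t: 33.6
eef_pos: [0.6608, 0.0945, 0.1366]
ee_rot: [3.142, 0.0, -3.141]
force: [-0.7, 1.0, 5.7]
width: 0.0006
gripper_force: 2.3
```

Request:
arm_command(
  series=[0,0,0,0,0,0.02,0,0,0,0,0,0,0.04,0,0,0,0,0,0,0.04,0],
)

```text
t: 33.98
eef_pos: [0.6609, 0.0945, 0.1329]
ee_rot: [3.142, 0.001, -3.141]
force: [-3.1, 0.5, 6.8]
width: 0.0008
gripper_force: 3.2
```

Request:
arm_command(
  series=[0,0,0,0,0,0.01,0,0,0,0,0,0,0.02,0,0,0,0,0,0,0.02,0],
)

```text
t: 34.35
eef_pos: [0.661, 0.0945, 0.1321]
ee_rot: [3.142, 0.002, -3.141]
force: [-4.5, 0.2, 12.2]
width: 0.0003
gripper_force: 6.0
```

Request:
arm_command(
  series=[0,0,0,0,0,0.01,0,0,0,0,0,0,0.01,0],
)

```text
t: 34.6
eef_pos: [0.661, 0.0944, 0.132]
ee_rot: [3.142, 0.002, -3.14]
force: [-6.7, -0.4, 16.9]
width: 0.0004
gripper_force: 8.5
```

Request:
arm_command(
  series=[0,0,0,0,0,-0.15,0,0,0,0,0,0,-0.4,0,0,0,0,0,0,-0.9,0,0,0,0,0,0,-1,0,0,0,0,0,0,-1,0],
)

```text
t: 35.22
eef_pos: [0.6607, 0.0946, 0.2297]
ee_rot: [3.141, 0.001, -3.141]
force: [-0.1, 0.0, -0.2]
width: 0.0004
gripper_force: 0.0
```

```bash
python3 car.py; python3 - <<'E'
from h import *
a0=cv2.imread('pics/side0.png');b=arm.grab_frame('side');c=arm.grab_frame('scene');c0=cv2.imread('pics/scene0.png')
def sh(a,b,r0,r1,c0,c1):
    R=cv2.matchTemplate(b[r0-15:r1+15,c0-15:c1+15],a[r0:r1,c0:c1],cv2.TM_CCOEFF_NORMED);_,m,_,l=cv2.minMaxLoc(R);return l[0]-15,l[1]-15,round(m,2)
print('cap side',sh(a0,b,194,214,238,265),'jar',sh(a0,b,200,240,258,282),'tweezers',sh(a0,b,308,350,220,278),'tw scene',sh(c0,c,162,196,315,355),'brush scene',sh(c0,c,232,305,140,205),'cap scene',sh(c0,c,198,220,310,335))
for n,im in (('scene',c),('side',b)):
    m=cam(n);g=im.astype(int).sum(2)
    print(n,[(y,int(g[tuple(np.round(proj(m,np.array((.5415,y/1000,.062)))).astype(int)[::-1])])) for y in range(106,134,3)])
E
```

```text
scene [541.7  31.8] [117.7  72.2] 89.34
side [541.3  34.8] [119.   73.2] 89.7
side [532.8 -75.7] [593.7 866. ] 0.08
35.325 [0.6598 0.0944 0.2278] [ 0.8 -0.1 -0.6]
cap side (0, 0, 0.97) jar (0, 0, 0.99) tweezers (1, 1, 0.87) tw scene (12, 10, 0.53) brush scene (0, 0, 0.99) cap scene (0, 1, 0.87)
scene [(106, 417), (109, 301), (112, 166), (115, 123), (118, 121), (121, 146), (124, 193), (127, 345), (130, 452), (133, 476)]
side [(106, 399), (109, 326), (112, 142), (115, 44), (118, 86), (121, 77), (124, 59), (127, 45), (130, 120), (133, 148)]
```

```bash
python3 -c "
from station import arm
print(arm.job_done())"
```

```text
the job is handed in; nothing more can be done
None
```

I handed the job in at about 35 s: by force contact the carrier is home against both stops and latched, and the nozzle cap was pressed fully down and sprang back; jar and brush unmoved, tweezers within a pixel in the side view but not confirmed in the scene view.

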